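Hold a board under the test probes

ROBOT

A 6-joint arm with a two-finger parallel gripper is mounted at the origin on the work surface. World frame = base frame: x ahead of the robot, y to its left, z up, the work surface at z = 0. Lengths are in m, angles in rad, forces in N, time in s.
With the tool pointing down it reaches from about 0.35 to 0.8 m from the base axis. Payload 7.3 kg.
Tool frame: the origin (TCP) lies on the centre line of the jaws, within the pads' length; the fingertips stand 25 mm ahead of it and the grasp point (between the pads) lies 6 mm ahead of it (r.tips_ahead is the distance from the TCP to the fingertips, in m); z points along the fingers, y is the direction in which the jaws open and shut (so a half turn about z gives the same grasp; the last joint's range is limited). The gripper opens to 85 mm and grips with 20 to 120 N. Pads are 22 mm wide; open, the fingers measure 114 mm over their backs; the gripper's body (76 mm by 85 mm) begins 54 mm behind the grasp point. The pads swing forward as they close: fully open they stand 13 mm farther back than shut.
Start: joints at [-1.33, 0.342, 1.524, -0, 1.275, -0.146], TCP at [0.198, -0.486, 0.256] pointing down, gripper open.
Joint ranges: [-2.53, 2.53], [-0.77, 2.02], [0.04, 2.7], [-1, 4.14], [0.28, 2.66], [-3.11, 3.11]. Speed limits (rad/s): [2.57, 2.57, 3.14, 3.14, 3.14, 3.14].

INTERFACE

Orientations are given as a unit quaternion [x, y, z, w].
In Python, from cell import r, cams gives the robot as it stands.
- The arm moves only by the tool jog_arm, never from a script. Its argument "increments" is a list that holds one entry, the list of rows, each a list of 7 numbers: the turn, a rotation vector about the world's x, y, z in units of 60 degrees (1.0 is 60 degrees), then the shift along the world's x, y, z in units of 0.3 m (1.0 is 0.3 m), then the opening, from 0 (shut) to 1 (fully open). A call has 1 to 20 rows; each row is the pose to reach, as a shift and turn from the pose commanded when the call began; what a row does not reach only later rows make up. A row lasts 1/12 s, in which the tool goes at most 41.7 mm and 7.16 degrees, less where a joint would pass 70% of its speed; a pose out of reach is approached as far as the arm can. A call with a number of a shift or a turn outside -1 to 1 is refused whole. A call with a gripper value outside its range is refused whole. The fingers move at their own pace and stop on an object; "squeeze" is the grip in N (left out, the last holds). Time passes only in rows, so rows that repeat a pose let the fingers close. It gives the time, the measured TCP pose, the force and the opening at its end, in the units of the state.
- r.get_state(): the state, without advancing time (a new reading comes with each control period).
- cams.get_image(name): name is "scene" or "top" or "wrist"; returns a dict with "img" (384x512x3 uint8, red, green, blue), "depth" (384x512 float32, m along the optical axis (not along the pixel's ray), 0 where there is no reading), "fx", "fy", "cx", "cy" (pixels), "eye" and "rotation" of the camera in the world. Camera axes: x right, y down, z forward; pixel columns grow to the right and rows downward; lengths in m; the calibration is good to about 2 mm. A picture is of the moment at which its call begins.
- r.close_job(): hands the job in, once; it reports no verdict.
The state is a dict: "clock": time; "joint_positions": joint angles; "qvel": joint speeds; "effort": joint torques, N m; "tool_pos": TCP position; "orientation": TCP orientation; "ft_force": force on the tool from outside, world axes, zero at the start; "ft_torque": the same for the moment, N m; "finger_gap": opening from 0.0 (shut) to 1.0 (fully open).
Only numpy, scipy, OpenCV 4.12 (cv2) and the standard library are available. Lean on these libraries where they do the work, as an engineer would, in place of code of your own. Each camera call takes 0.05 s, during which the arm holds its last target. There are 200 camera calls.

TASK

One bay of the board tester holds the green board, the other the red reference board. Slide the green board's carriage fully home, then press that bay's black cross handle down until its pointer stands in the green band, without ever driving it to the bottom stop, and keep it there: finish while still holding the handle down. Leave the red board, its bay and everything else on the bench alone.

Things in the scene. Friction and masses are not known exactly. Their poses are not given: they have to be found in the camera images.
- tester: Two-bay hand-press board tester bolted to the bench; grey base 260 (x, -140 to +120) x 310 (y) x 40 mm, 192 mm high over all. Origin: underside, below the middle; own x from its front (robot's side: blue panels, cross handles) to its rear, y to its left, z up. Left bay at own y = +75 mm, right bay at -75. In each a carriage takes a board in under sprung probes lowered by a lever.
- green_board: The board to be tested: green circuit board 70 mm (x) by 80 mm (y), 2 mm thick, with an aluminium heat sink 28 mm square reaching 17 mm above its underside; origin at the middle of its underside; 0.1 kg. Loose in the nest of one carriage (either bay), lips 5 mm high round it.
- red_board: Reference board, the same but red; it lies in the other bay's carriage and stays there, untouched.
- left_carriage (a joint): Carriage of the left bay, slides along the tester's own +x: 0 = drawn out (as it starts), 0.080 m = fully home against its stop. It resists with about 3 N and stays where it is left; it counts as home from 0.077.
- left_nest (a point): Middle of the left carriage's board seat, 58 mm above the bench; it rides on the carriage. The board whose origin lies here is in the left bay. Drawn out it is at the tester's own (-60, +75) mm, home at (20, +75).
- left_panel (a point): Middle of the front face of the left carriage's upright blue panel (70 mm wide, 10 thick, 42 to 82 mm above the bench); rides on the carriage. Push here along the tester's own +x. Drawn out at own (-210, +75) mm, home at (-130, +75), z 62. Free in front and above; the raised cross handle's near side lies 51 mm beyond the home panel face, from 214 mm up.
- left_lever (a joint): Lever of the left bay, rad: 0 = up at rest (a spring returns it), 0.434 = bottom stop; pressing the handle down makes it grow. The probes meet the board at 0.325; green band 0.363 to 0.406, middle 0.385. Level axle along the tester's own y at own x = +90 mm, 160 mm above the bench; the handle is 170 mm from it towards the front, 0.40 rad above level at rest.
- left_handle: Black cross handle of the left lever: turning round sleeve 24 mm thick, 104 mm long along the tester's own y, origin at its middle. At rest at own (-67, +75) mm, z 226; in mid green band at (-80, +75), z 162.5 (band: 159 to 166), at the bottom stop z 154. Pressing takes about 7 N at rest, 9.5 N before the probes meet the board, 14 N in the band. Lever arms at its ends, free above.
- left_probes: The twelve brass test probes of the left press head, two rows 58 mm apart; origin at the middle of their tips. They spring back up to 8 mm and press on the board with 6 to 15 N in the green band; no need to touch them. The bay's scale (white, green band, red below it) stands on its outer side; a red pointer on the lever arm runs down it.
- right_carriage (a joint): Carriage of the right bay, slides along the tester's own +x: 0 = drawn out (as it starts), 0.080 m = fully home against its stop. It resists with about 3 N and stays where it is left; it counts as home from 0.077.
- right_nest (a point): Middle of the right carriage's board seat, 58 mm above the bench; it rides on the carriage. The board whose origin lies here is in the right bay. Drawn out it is at the tester's own (-60, -75) mm, home at (20, -75).
- right_panel (a point): Middle of the front face of the right carriage's upright blue panel (70 mm wide, 10 thick, 42 to 82 mm above the bench); rides on the carriage. Push here along the tester's own +x. Drawn out at own (-210, -75) mm, home at (-130, -75), z 62. Free in front and above; the raised cross handle's near side lies 51 mm beyond the home panel face, from 214 mm up.
- right_lever (a joint): Lever of the right bay, rad: 0 = up at rest (a spring returns it), 0.434 = bottom stop; pressing the handle down makes it grow. The probes meet the board at 0.325; green band 0.363 to 0.406, middle 0.385. Level axle along the tester's own y at own x = +90 mm, 160 mm above the bench; the handle is 170 mm from it towards the front, 0.40 rad above level at rest.
- right_handle: Black cross handle of the right lever: turning round sleeve 24 mm thick, 104 mm long along the tester's own y, origin at its middle. At rest at own (-67, -75) mm, z 226; in mid green band at (-80, -75), z 162.5 (band: 159 to 166), at the bottom stop z 154. Pressing takes about 7 N at rest, 9.5 N before the probes meet the board, 14 N in the band. Lever arms at its ends, free above.
- right_probes: The twelve brass test probes of the right press head, two rows 58 mm apart; origin at the middle of their tips. They spring back up to 8 mm and press on the board with 6 to 15 N in the green band; no need to touch them. The bay's scale (white, green band, red below it) stands on its outer side; a red pointer on the lever arm runs down it.
- safety_glasses: Bystander: safety glasses with amber lenses, 130 mm wide, 125 mm deep, 47 mm high. Origin at the middle of its underside.
- screwdriver: Bystander: screwdriver with a yellow handle, 170 mm long, 26 mm thick, lying. Origin at the middle of its underside.
- tweezers: Bystander: steel tweezers with blue pads, 120 mm long, lying. Origin at the middle of its underside.
- solder_spool: Bystander: grey solder spool, 60 mm across, 50 mm high, standing. Origin at the middle of its underside.
- parts_tray: Bystander: grey parts tray, 120 x 160 mm, 30 mm high. Origin at the middle of its underside.
- flux_bottle: Bystander: white bottle with a red cap, 34 mm across, 85 mm high, standing. Origin at the middle of its underside.
- multimeter: Bystander: yellow handheld meter, 170 x 82 mm, 46 mm high, lying. Origin at the middle of its underside.
Mind the look-alikes: they are no part of the job. Of the things that look like the green_board, the smaller one is meant.

How it is judged:
On the way, in this order (a step that is already met when the one before it is completed fails the run):
1. the green board's carriage is fully home, the board in its nest, that bay's lever still up (((horizontal distance between green_board and left_nest below 0.005 m and value of joint left_carriage above 0.077 m and value of joint left_lever below 0.15 rad) or (horizontal distance between green_board and right_nest below 0.005 m and value of joint right_carriage above 0.077 m and value of joint right_lever below 0.15 rad))), for 0.2 s.
2. the robot presses that bay's handle into the green band and the probes press on the green board (((horizontal distance between green_board and left_nest below 0.005 m and value of joint left_carriage above 0.077 m and value of joint left_lever between 0.363 and 0.406 rad and contact force between any of the fingers, the arm and left_handle above 4 N and contact force between left_probes and green_board above 5 N) or (horizontal distance between green_board and right_nest below 0.005 m and value of joint right_carriage above 0.077 m and value of joint right_lever between 0.363 and 0.406 rad and contact force between any of the fingers, the arm and right_handle above 4 N and contact force between right_probes and green_board above 5 N))), for 0.5 s.
At the end, for the whole second after the job is handed in: Green board in its nest (5 mm), its carriage home (0.077 m or more), that lever still at 0.363 to 0.406 rad, the robot pressing its handle with over 4 N, the probes the board with over 5 N; red board in its nest, its carriage out (under 8 mm), its lever up (under 0.05 rad) (((horizontal distance between green_board and left_nest below 0.005 m and value of joint left_carriage above 0.077 m and value of joint left_lever between 0.363 and 0.406 rad and velocity of joint left_lever between -0.05 and 0.05 rad/s and contact force between any of the fingers, the arm and left_handle above 4 N and contact force between left_probes and green_board above 5 N and horizontal distance between red_board and right_nest below 0.005 m and value of joint right_carriage below 0.008 m and value of joint right_lever below 0.05 rad) or (horizontal distance between green_board and right_nest below 0.005 m and value of joint right_carriage above 0.077 m and value of joint right_lever between 0.363 and 0.406 rad and velocity of joint right_lever between -0.05 and 0.05 rad/s and contact force between any of the fingers, the arm and right_handle above 4 N and contact force between right_probes and green_board above 5 N and horizontal distance between red_board and left_nest below 0.005 m and value of joint left_carriage below 0.008 m and value of joint left_lever below 0.05 rad))); the arm keeps its last pose, push and grip.
It fails at once if a lever is driven to its bottom stop (beyond 0.428 rad) (value of joint any of left_lever, right_lever above 0.428 rad).
It fails at once if the red board's bay is operated (its lever moved by more than 0.1 rad or the red board by more than 15 mm) (distance of red_board from where it was at the start of the episode above 0.015 m or (horizontal distance between red_board and left_nest below 0.02 m and value of joint left_lever above 0.1 rad) or (horizontal distance between red_board and right_nest below 0.02 m and value of joint right_lever above 0.1 rad)).
It fails at once if the green board leaves its nest (lifted, tipped or shifted) (height (world z) of green_board above 0.066 m or angle between green_board's own z axis and vertical above 0.15 rad or (horizontal distance between green_board and left_nest above 0.012 m and horizontal distance between green_board and right_nest above 0.012 m)).
It fails at once if something else on the bench is shoved by more than 20 mm (distance of any of safety_glasses, screwdriver, tweezers, solder_spool, parts_tray, flux_bottle, multimeter from where it was at the start of the episode above 0.02 m).
It also fails if it takes over 48 s, if anything falls off the work surface, if the arm or the gripper's body presses on something with over 40 N, if the wrist force passes 120 N, or if a joint passes its speed limit or range.

## Working session

There is one attempt and no reset: what is moved stays moved. The work goes in short steps, Python scripts to look and compute and a tool call to move; the robot and the scene stay as the last step left them, time stands still between calls to the robot, and variables do not carry over. Pictures are saved under pics/ and viewed, about 8 in all and at most 12, crops included, and the job is handed in when it is done.

Besides the shell and the picture viewer there is one more tool, called after ">>>" by a JSON object that holds its "name" and its "arguments", one argument or row to a line. jog_arm: Moves the arm, as the interface text tells. Its arguments: {"type":"object","properties":{"increments":{"type":"array"},"squeeze":{"type":"number"}},"required":["increments"]}

```bash
mkdir -p pics
cat > h.py <<'E'
import numpy as np, cv2
from cell import r, cams
def P(d,u,v,z=None):
    x=np.array([(u-d["cx"])/d["fx"],(v-d["cy"])/d["fy"],1.0]); R=np.array(d["rotation"]); e=np.array(d["eye"])
    return e+R@x*(d["depth"][int(v),int(u)])
def cloud(d):
    v,u=np.mgrid[:384,:512]; Z=d["depth"]
    c=np.stack([(u-d["cx"])/d["fx"]*Z,(v-d["cy"])/d["fy"]*Z,Z],-1)
    return c@np.array(d["rotation"]).T+np.array(d["eye"])
def save(n,img,k=1): cv2.imwrite("pics/"+n,cv2.resize(np.ascontiguousarray(img[:,:,::-1]),None,fx=k,fy=k,interpolation=cv2.INTER_CUBIC))
E
python3 - <<'E'
from h import *
a=cams.get_image("top");b=cams.get_image("scene")
np.savez("t.npz",**a);np.savez("s.npz",**b)
save("top.png",a["img"],1.5);save("scene.png",b["img"],1.5)
for d in(a,b):print(np.round(d["eye"],3),np.round(d["rotation"],2).tolist(),d["fx"])
print(r.get_state())
E
```

```text
[0.481 0.004 1.335] [-0.7, 0.71, -0.01, 0.03] 397.4236574477516
[1.382 0.417 0.853] [0.48, 0.76, -0.37, -0.23] 351.0733777495627
{'clock': 0.1, 'joint_positions': array([-1.33001112e+00,  3.42626462e-01,  1.52493741e+00,  2.64424450e-05,
        1.27539561e+00, -1.46041183e-01]), 'qvel': array([ 0.00030642, -0.00269303, -0.0018573 ,  0.00146042,  0.00169181,
        0.0017606 ]), 'effort': array([ 1.09339799e-03, -4.34447694e+01, -2.46491343e+01, -2.29009802e-04,
        4.67019519e-03, -7.93441046e-06]), 'tool_pos': array([ 0.19798511, -0.48588274,  0.25570368]), 'orientation': array([ 9.81354417e-01,  1.92205728e-01, -1.97307413e-05, -6.83243743e-04]), 'ft_force': array([-0.83641445, -0.07244348,  1.07822402]), 'ft_torque': array([-0.01072911, -0.04405666,  0.03019311]), 'finger_gap': 1.0024422507299835}
```

View pics/top.png

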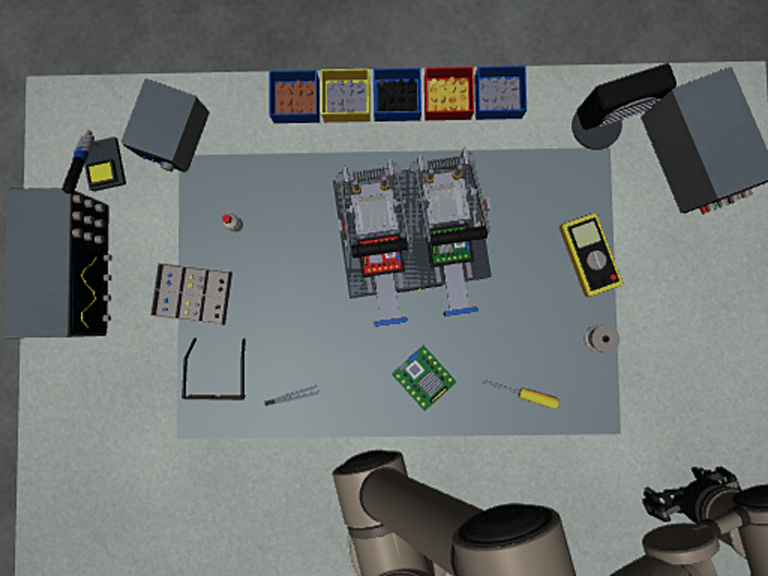

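View pics/scene.png

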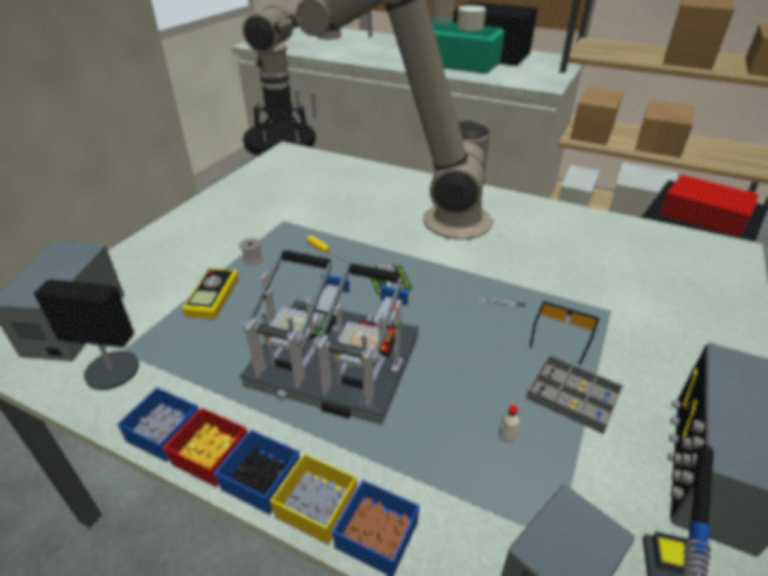

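The top view shows two green boards: one in the right bay's carriage at about (452,245), and a larger loose one with no bay at (424,377). The one in the right bay is meant because it is smaller and sits in a nest. The red board is in the left bay at (383,262). Next I'll measure the tester and confirm this in a crop.

Run:
```python
from h import *
d=dict(np.load("t.npz"));C=cloud(d);im=d["img"].astype(int)
hsv=cv2.cvtColor(d["img"],cv2.COLOR_RGB2HSV)
roi=np.zeros((384,512),bool);roi[95:225,215:335]=1
z=C[...,2]
def st(n,m):
    n_,l=cv2.connectedComponents(m.astype(np.uint8))
    for i in range(1,n_):
        q=C[l==i]
        if len(q)>25:
            c=q[:,:2]-q[:,:2].mean(0);w,V=np.linalg.eigh(c.T@c)
            v,u=np.nonzero(l==i)
            print(n,len(q),"px",u.mean().round(),v.mean().round(),"med",np.median(q,0).round(4),"min",q.min(0).round(3),"max",q.max(0).round(3),"dir deg",np.degrees(np.arctan2(V[1,1],V[0,1])).round(1), "mid",((q.min(0)+q.max(0))/2).round(3))
st("blue",roi&(hsv[...,0]>95)&(hsv[...,0]<125)&(hsv[...,1]>130)&(hsv[...,2]>70)&(z<.12))
st("handle",roi&(im.max(-1)<60)&(z>.205)&(z<.26))
st("green",(hsv[...,0]>45)&(hsv[...,0]<85)&(hsv[...,1]>100)&(z<.1)&(z>-.02)&(np.arange(384)[:,None]<285))
st("sinkred",roi&((hsv[...,0]<8)|(hsv[...,0]>172))&(hsv[...,1]>130)&(z<.1))
save("crop.png",d["img"][95:285,215:345],4 if 0 else 3.1)
```

```text
Traceback (most recent call last):
  File "h.py", line 9, in cloud
    return c@np.array(d["rotation"]).T+np.array(d["eye"])
           ~^~~~~~~~~~~~~~~~~~~~~~~~~~
ValueError: matmul: Input operand 1 has a mismatch in its core dimension 0, with gufunc signature (n?,k),(k,m?)->(n?,m?) (size 4 is different from 3)
```

```bash
sed -i 's/np.array(d\["rotation"\])/Rot.from_quat(d["rotation"]).as_matrix()/; 1a from scipy.spatial.transform import Rotation as Rot' h.py
cat > m.py <<'E'
from h import *
d=dict(np.load("t.npz"));C=cloud(d);im=d["img"].astype(int)
hsv=cv2.cvtColor(d["img"],cv2.COLOR_RGB2HSV)
roi=np.zeros((384,512),bool);roi[95:225,215:335]=1
z=C[...,2]
def st(n,m):
    n_,l=cv2.connectedComponents(m.astype(np.uint8))
    for i in range(1,n_):
        q=C[l==i]
        if len(q)>25:
            c=q[:,:2]-q[:,:2].mean(0);w,V=np.linalg.eigh(c.T@c)
            v,u=np.nonzero(l==i)
            print(n,len(q),"px",u.mean().round(),v.mean().round(),"med",np.median(q,0).round(4),"min",q.min(0).round(3),"max",q.max(0).round(3),"dir",np.degrees(np.arctan2(V[1,1],V[0,1])).round(1))
st("blue",roi&(hsv[...,0]>95)&(hsv[...,0]<125)&(hsv[...,1]>130)&(hsv[...,2]>70)&(z<.12))
st("handle",roi&(im.max(-1)<60)&(z>.205)&(z<.26))
st("green",(hsv[...,0]>45)&(hsv[...,0]<85)&(hsv[...,1]>100)&(z<.1)&(z>-.02)&(np.arange(384)[:,None]<285))
st("red",roi&((hsv[...,0]<8)|(hsv[...,0]>172))&(hsv[...,1]>130)&(z<.1))
save("crop.png",d["img"][95:285,215:345],3.1)
E
python3 m.py
```

```text
blue 61 px 307.0 207.0 med [ 0.5112 -0.1373  0.0813] min [ 0.502 -0.171  0.075] max [ 0.517 -0.105  0.086] dir 97.3
blue 61 px 260.0 214.0 med [0.4911 0.0113 0.0814] min [ 0.485 -0.02   0.075] max [0.5   0.043 0.087] dir 97.4
handle 317 px 306.0 157.0 med [ 0.6466 -0.1193  0.2354] min [ 0.631 -0.171  0.218] max [ 0.673 -0.067  0.243] dir 98.0
handle 302 px 252.0 165.0 med [0.6265 0.0295 0.2355] min [ 0.611 -0.022  0.222] max [0.646 0.081 0.243] dir 97.5
green 41 px 297.0 153.0 med [ 0.6871 -0.1109  0.0588] min [ 0.68  -0.152  0.051] max [ 0.693 -0.075  0.065] dir 97.9
green 168 px 300.0 169.0 med [ 0.6318 -0.1223  0.0593] min [ 0.616 -0.162  0.054] max [ 0.657 -0.077  0.068] dir 92.3
green 506 px 283.0 252.0 med [ 0.3653 -0.0608  0.0029] min [ 0.296 -0.129 -0.006] max [0.438 0.01  0.017] dir 127.2
red 43 px 252.0 159.0 med [0.6687 0.0351 0.0595] min [ 0.66  -0.004  0.053] max [0.676 0.074 0.063] dir 98.1
red 171 px 254.0 176.0 med [0.6115 0.026  0.0597] min [ 0.595 -0.013  0.052] max [0.637 0.071 0.071] dir 93.9
```

View pics/crop.png

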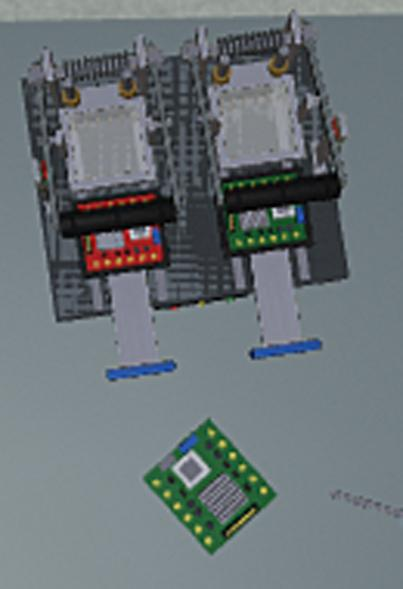

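The crop confirms it: the small green board (crop ~(265,220), own green 0.059 m high) lies in the right bay. The large loose one at (210,485) is the look-alike. Tester yaw is about 7.7°. The right panel face is near (0.505,-0.138), and the right handle at (0.647,-0.119). The handle spacing of 150 mm matches the data. I'll approach with the gripper shut.

>>> {"name": "jog_arm", "arguments": {
  "increments": [
    [[0,0,-0.242,0.43,0.57,0,0],[0,0,-0.242,0.43,0.57,0,0],[0,0,-0.242,0.43,0.57,0,0],[0,0,-0.242,0.43,0.57,0,0],[0,0,-0.242,0.43,0.57,0,0],[0,0,-0.242,0.43,0.57,0,0],[0,0,-0.242,0.43,0.57,0,0],[0,0,-0.242,0.43,0.57,0,0]]
  ],
  "squeeze": 60
}}

```text
clock: 0.77
tool_pos: [0.3272, -0.3152, 0.2563]
orientation: [0.998, 0.068, -0.0, 0.0]
ft_force: [-1.5, 0.9, -0.3]
finger_gap: 0.001
```

>>> {"name": "jog_arm", "arguments": {
  "increments": [
    [[0.045,-0.33,0,0.43,0.567,0,0],[0.045,-0.33,0,0.43,0.567,0,0],[0.045,-0.33,0,0.43,0.567,0,0],[0.045,-0.33,0,0.43,0.567,0,0],[0.045,-0.33,0,0.43,0.567,0,0],[0.045,-0.33,0,0.43,0.567,0,0],[0.045,-0.33,0,0.43,0.567,0,0],[0.045,-0.33,0,0.43,0.567,-0.2,0],[0.045,-0.33,0,0.43,0.567,-0.4,0],[0.045,-0.33,0,0.43,0.567,-0.5,0],[0.045,-0.33,0,0.43,0.567,-0.58,0],[0.045,-0.33,0,0.43,0.567,-0.58,0]]
  ]
}}

```text
clock: 1.77
tool_pos: [0.452, -0.1459, 0.076]
orientation: [0.984, 0.064, 0.168, -0.014]
ft_force: [-1.0, 1.3, -0.3]
finger_gap: 0.0
```

Run:
```python
from h import *
s=r.get_state();print(s["tool_pos"],Rot.from_quat(s["orientation"]).as_matrix().round(3),s["joint_positions"].round(2),r.tips_ahead)
a=cams.get_image("top");save("t2.png",a["img"][90:300,200:350],3.5 if 0 else 2.8)
```

```text
[ 0.45201135 -0.14587929  0.07598142] [[ 0.935  0.13   0.329]
 [ 0.12  -0.992  0.05 ]
 [ 0.333 -0.007 -0.943]] [-0.62  0.42  2.12  0.59  0.43  0.3 ] 0.025
```

View pics/t2.png

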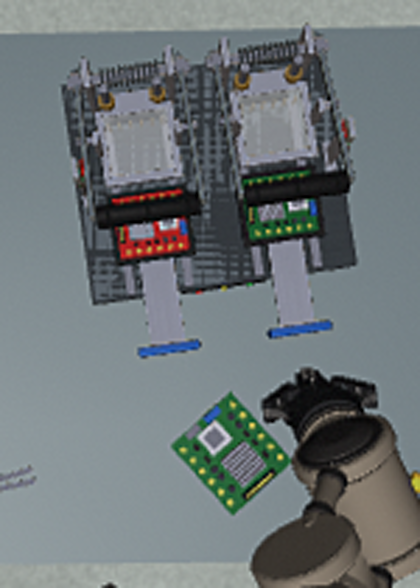

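The gripper is clear of the loose board and lined up with the right panel. Now the push.

>>> {"name": "jog_arm", "arguments": {
  "increments": [
    [[0,0,0,0.04,0.0054,0,0],[0,0,0,0.08,0.0108,0,0],[0,0,0,0.095,0.0128,0,0],[0,0,0,0.11,0.0149,0,0],[0,0,0,0.125,0.0169,0,0],[0,0,0,0.14,0.0189,0,0],[0,0,0,0.155,0.021,0,0],[0,0,0,0.17,0.023,0,0],[0,0,0,0.185,0.025,0,0],[0,0,0,0.2,0.027,0,0],[0,0,0,0.215,0.029,0,0],[0,0,0,0.23,0.031,0,0],[0,0,0,0.245,0.033,0,0],[0,0,0,0.26,0.035,0,0],[0,0,0,0.275,0.037,0,0],[0,0,0,0.29,0.039,0,0],[0,0,0,0.305,0.041,0,0],[0,0,0,0.32,0.043,0,0],[0,0,0,0.33,0.0446,0,0],[0,0,0,0.33,0.0446,0,0]]
  ]
}}

```text
clock: 3.48
tool_pos: [0.5558, -0.1315, 0.0823]
orientation: [0.983, 0.066, 0.173, -0.012]
ft_force: [0.3, -0.3, -0.2]
finger_gap: 0.004
```

>>> {"name": "jog_arm", "arguments": {
  "increments": [
    [[0,0,0,0.008,0.001,0,0],[0,0,0,0.016,0.002,0,0],[0,0,0,0.022,0.003,0,0],[0,0,0,0.028,0.0038,0,0],[0,0,0,0.034,0.0046,0,0],[0,0,0,0.034,0.0046,0,0]]
  ]
}}

```text
clock: 3.98
tool_pos: [0.5654, -0.1301, 0.0822]
orientation: [0.983, 0.066, 0.173, -0.012]
ft_force: [-1.6, 0.5, -0.7]
finger_gap: 0.001
```

```bash
python3 - <<'E'
from h import *
a=cams.get_image("top");np.savez("t.npz",**a);b=cams.get_image("scene")
save("t3.png",np.hstack([a["img"][90:250,200:350],b["img"][150:310,130:310]]),2.4)
E
python3 m.py|grep -E "blue|green"
```

```text
blue 73 px 303.0 183.0 med [ 0.5866 -0.1283  0.0812] min [ 0.578 -0.161  0.043] max [ 0.593 -0.094  0.086] dir 97.6
blue 60 px 260.0 214.0 med [0.4911 0.0113 0.0818] min [ 0.485 -0.02   0.074] max [0.497 0.043 0.087] dir 96.9
green 40 px 300.0 149.0 med [ 0.6991 -0.1206  0.0589] min [ 0.693 -0.153  0.053] max [ 0.706 -0.085  0.064] dir 98.7
green 296 px 277.0 250.0 med [ 0.3687 -0.0461  0.0028] min [ 0.295 -0.087 -0.005] max [0.437 0.01  0.013] dir 165.0
```

View pics/t3.png

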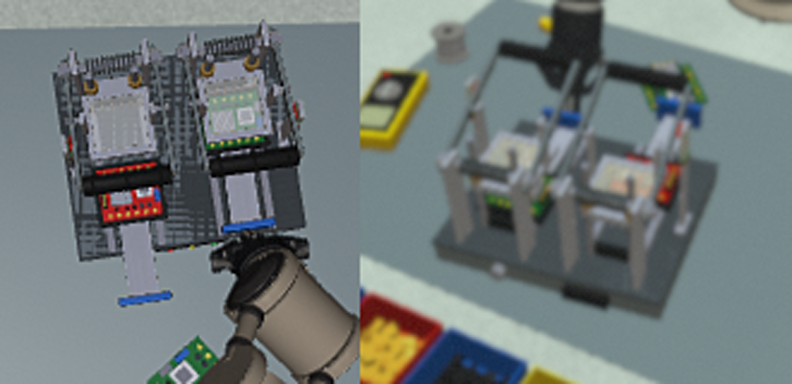

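The carriage is about 76 mm in, with the board still under the head at (235,125). It hasn't hit the stop yet, so I'll press on until the force rises.

>>> {"name": "jog_arm", "arguments": {
  "increments": [
    [[0,0,0,0.005,0.0007,0,0],[0,0,0,0.01,0.0013,0,0],[0,0,0,0.014,0.0019,0,0],[0,0,0,0.014,0.0019,0,0]]
  ]
}}

```text
clock: 4.42
tool_pos: [0.5694, -0.1297, 0.0822]
orientation: [0.983, 0.066, 0.173, -0.012]
ft_force: [-2.8, 1.1, 0.7]
finger_gap: -0.0
```

>>> {"name": "jog_arm", "arguments": {
  "increments": [
    [[0,0,0,0.004,0.0005,0,0],[0,0,0,0.008,0.001,0,0],[0,0,0,0.008,0.001,0,0]]
  ]
}}

```text
clock: 4.67
tool_pos: [0.5698, -0.1296, 0.082]
orientation: [0.983, 0.066, 0.171, -0.012]
ft_force: [-17.0, -3.7, 9.7]
finger_gap: 0.002
```

The carriage is against its stop (17 N). Next I'll back off, rise, straighten up and go above the handle.

>>> {"name": "jog_arm", "arguments": {
  "increments": [
    [[0,0,0,-0.05,-0.007,0,0],[0,0,0,-0.12,-0.016,0,0],[0,0,0,-0.15,-0.02,0.1,0],[0,0,0,-0.15,-0.02,0.22,0],[0,0,0,-0.15,-0.02,0.34,0],[0,0,0,-0.15,-0.02,0.46,0],[0,0,0,-0.15,-0.02,0.6,0],[0,0,0,-0.15,-0.02,0.73,0],[0,0,0,-0.15,-0.02,0.8,0],[-0.045,0.33,0,-0.15,-0.02,0.8,0],[-0.045,0.33,0,-0.15,-0.02,0.8,0],[-0.045,0.33,0,-0.15,-0.02,0.8,0],[-0.045,0.33,0,0,0,0.8,0],[-0.045,0.33,0,0.1,0.012,0.8,0],[-0.045,0.33,0,0.2,0.026,0.8,0],[-0.045,0.33,0,0.244,0.032,0.75,0],[-0.045,0.33,0,0.244,0.032,0.7,0],[-0.045,0.33,0,0.244,0.032,0.67,0],[-0.045,0.33,0,0.244,0.032,0.67,0],[-0.045,0.33,0,0.244,0.032,0.67,0]]
  ]
}}

```text
clock: 6.33
tool_pos: [0.6449, -0.12, 0.2835]
orientation: [0.998, 0.067, -0.0, -0.0]
ft_force: [-0.6, -0.0, 0.1]
finger_gap: -0.001
```

```bash
python3 - <<'E'
from h import *
s=r.get_state();print(s["clock"],s["tool_pos"],Rot.from_quat(s["orientation"]).as_matrix().round(3).tolist(),s["ft_force"])
a=cams.get_image("top");np.savez("t.npz",**a);b=cams.get_image("scene")
save("t4.png",np.hstack([a["img"][90:250,200:350],b["img"][140:300,130:310]]),2.4)
E
python3 m.py|grep -E "blue|green|handle"
```

```text
6.3333 [ 0.6448608  -0.11997847  0.28349456] [[0.991, 0.133, -0.0], [0.133, -0.991, 0.0], [-0.0, -0.0, -1.0]] [-0.59107319 -0.00493604  0.08235129]
blue 71 px 303.0 182.0 med [ 0.5901 -0.1281  0.0811] min [ 0.581 -0.161  0.05 ] max [ 0.597 -0.094  0.087] dir 97.7
blue 57 px 260.0 214.0 med [0.4911 0.0114 0.0814] min [ 0.485 -0.017  0.078] max [0.497 0.043 0.088] dir 97.2
handle 301 px 252.0 165.0 med [0.6264 0.0307 0.2357] min [ 0.611 -0.022  0.221] max [0.643 0.081 0.242] dir 97.4
```

View pics/t4.png

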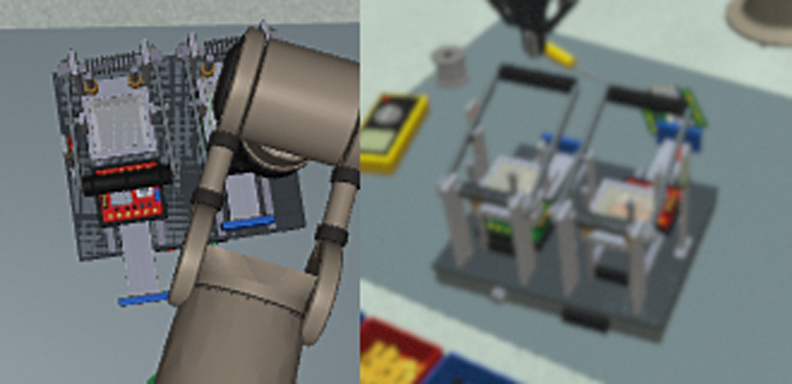

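The panel moved 79.7 mm, so the carriage is home, and the fingertips are above the right handle at (540,45). I'll descend to contact to check the tip height.

>>> {"name": "jog_arm", "arguments": {
  "increments": [
    [[0,0,0,0,0,-0.03,0],[0,0,0,0,0,-0.05,0],[0,0,0,0,0,-0.065,0],[0,0,0,0,0,-0.075,0],[0,0,0,0,0,-0.083,0],[0,0,0,0,0,-0.083,0]]
  ]
}}

```text
clock: 6.93
tool_pos: [0.6451, -0.1199, 0.2593]
orientation: [0.998, 0.067, 0.001, 0.0]
ft_force: [-1.0, 1.3, 8.4]
finger_gap: -0.0
```

>>> {"name": "jog_arm", "arguments": {
  "increments": [
    [[0,0,0,-0.005,-0.0006,-0.015,0],[0,0,0,-0.01,-0.001,-0.03,0],[0,0,0,-0.015,-0.002,-0.045,0],[0,0,0,-0.02,-0.0025,-0.06,0],[0,0,0,-0.024,-0.003,-0.075,0],[0,0,0,-0.027,-0.0035,-0.09,0],[0,0,0,-0.03,-0.004,-0.105,0],[0,0,0,-0.032,-0.0043,-0.12,0],[0,0,0,-0.034,-0.0046,-0.135,0],[0,0,0,-0.035,-0.0048,-0.148,0],[0,0,0,-0.036,-0.005,-0.156,0],[0,0,0,-0.036,-0.005,-0.16,0],[0,0,0,-0.036,-0.005,-0.16,0]]
  ]
}}

```text
clock: 8.02
tool_pos: [0.6345, -0.1213, 0.2119]
orientation: [0.998, 0.067, 0.001, 0.0]
ft_force: [-1.5, 1.2, 9.7]
finger_gap: 0.001
```

>>> {"name": "jog_arm", "arguments": {
  "increments": [
    [[0,0,0,-0.001,0,-0.006,0],[0,0,0,-0.001,0,-0.012,0],[0,0,0,-0.001,0,-0.018,0],[0,0,0,-0.001,0,-0.024,0],[0,0,0,-0.001,0,-0.03,0],[0,0,0,-0.001,0,-0.034,0],[0,0,0,-0.001,0,-0.037,0],[0,0,0,-0.001,0,-0.037,0]]
  ]
}}

```text
clock: 8.68
tool_pos: [0.6347, -0.1213, 0.2019]
orientation: [0.998, 0.067, 0.002, 0.001]
ft_force: [-2.3, 2.4, 12.6]
finger_gap: -0.003
```

>>> {"name": "jog_arm", "arguments": {
  "increments": [
    [[0,0,0,0,0,-0.004,0],[0,0,0,0,0,-0.008,0],[0,0,0,0,0,-0.008,0],[0,0,0,0,0,-0.008,0],[0,0,0,0,0,-0.008,0],[0,0,0,0,0,-0.008,0],[0,0,0,0,0,-0.008,0],[0,0,0,0,0,-0.008,0],[0,0,0,0,0,-0.008,0],[0,0,0,0,0,-0.008,0]]
  ]
}}

```text
clock: 9.52
tool_pos: [0.6349, -0.1213, 0.2]
orientation: [0.998, 0.067, 0.002, 0.001]
ft_force: [-3.7, 1.6, 14.3]
finger_gap: 0.001
```

```bash
python3 - <<'E'
from h import *
s=r.get_state();print(s["clock"],s["tool_pos"],s["ft_force"])
a=cams.get_image("top");np.savez("t.npz",**a);b=cams.get_image("scene");w=cams.get_image("wrist")
save("t5.png",np.hstack([b["img"][140:300,130:310],cv2.resize(w["img"],(213,160))]),2)
c=cloud(b);np.savez("s2.npz",**b)
E
python3 m.py|grep -E "blue|green|handle|red"
```

```text
9.5167 [ 0.63489432 -0.12130269  0.20000403] [-3.70745385  1.5601521  14.33146005]
blue 70 px 303.0 182.0 med [ 0.5901 -0.1266  0.0811] min [ 0.582 -0.161  0.047] max [ 0.596 -0.094  0.089] dir 97.5
blue 58 px 260.0 214.0 med [0.4911 0.0114 0.0815] min [ 0.485 -0.02   0.075] max [0.497 0.043 0.086] dir 97.1
handle 302 px 252.0 165.0 med [0.6265 0.0295 0.2357] min [ 0.611 -0.022  0.219] max [0.647 0.081 0.243] dir 97.6
red 43 px 252.0 159.0 med [0.6683 0.0352 0.0598] min [ 0.66  -0.004  0.052] max [0.676 0.074 0.065] dir 98.2
red 173 px 254.0 176.0 med [0.6113 0.026  0.0597] min [ 0.594 -0.013  0.053] max [0.636 0.071 0.07 ] dir 93.7
```

View pics/t5.png

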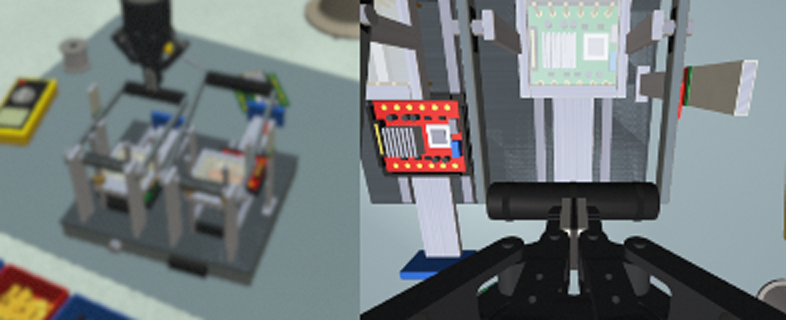

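The fingers press on the middle of the right handle, with the lever near level, and the red bay is unmoved. As an independent check, I'll measure the handle's height from depth before handing in.

Run:
```python
from h import *
ux=np.array([.991,.133]);uy=np.array([-.133,.991]);h=np.array([.634,-.121])
for n in("wrist","scene"):
    d=cams.get_image(n);C=cloud(d);q=C[(d["depth"]>0)&(d["img"].max(-1)<70)]
    a=(q[:,:2]-h)@ux;b=(q[:,:2]-h)@uy
    for s in (-1,1):
        m=(abs(a)<.018)&(s*b>.022)&(s*b<.048)&(q[:,2]>.13)&(q[:,2]<.2);p=q[m]
        if len(p)<20: print(n,s,len(p));continue
        f=lambda t:np.median(np.abs(np.hypot(a[m]-t[0],p[:,2]-t[1])-.012))
        from scipy.optimize import least_squares
        o=least_squares(lambda t:np.hypot(a[m]-t[0],p[:,2]-t[1])-.012,[0,.162],loss="soft_l1",f_scale=.002)
        print(n,s,len(p),"centre",o.x.round(4),"top",np.percentile(p[:,2],97).round(4))
s=r.get_state();print(s["tool_pos"],s["ft_force"],s["qvel"].round(3),s["clock"])
```

```text
wrist -1 2353 centre [0.0021 0.163 ] top 0.1756
wrist 1 2355 centre [0.0021 0.163 ] top 0.1756
scene -1 43 centre [0.0036 0.1627] top 0.1753
scene 1 44 centre [0.0049 0.1621] top 0.1748
[ 0.63489551 -0.12127629  0.19999227] [-2.49547083  1.32891175 14.9290664 ] [ 0.001 -0.001 -0.    -0.001  0.003 -0.   ] 9.7667
```

Both cameras put the handle centre at z 0.162–0.163, which is mid-band, with 14–15 N and everything steady. Handing in.

```bash
python3 -c "
from cell import r
print(r.close_job())"
```

```text
the job is handed in; nothing more can be done
None
```

I handed the job in at about 9.8 s with the arm still pressing the right bay's cross handle down in the green band. The interface reports no verdict.

- **Board choice:** The green board was in the right bay. The larger green board lying loose on the bench is the look-alike, and I left it alone.
- **Carriage:** I pushed the right carriage home until the wrist force rose to 17 N at its stop. The camera put its travel at 79.7 mm.
- **Handle:** I pressed it in small steps and it came to rest steady at about 14–15 N. The fingertips, the wrist camera and the scene camera all put the handle centre at z 0.162–0.163 m, against a band of 0.159–0.166. It was never near the bottom stop at 0.154.
- **Red bay:** The red board, its panel and its handle measured the same as at the start, to within about 1 mm.

I could not measure the probe force on the green board directly. I inferred it from the lever position and from the pressing force matching the expected 14 N. I did not re-measure the other bench items at the end, but the wrist force showed no unexpected contact. No check failed or disagreed.

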